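# Gauge the air gap of a choke and clamp it

## Robot

A 6-joint arm with a two-finger parallel gripper is mounted at the origin on the work surface. World frame = base frame: x ahead of the robot, y to its left, z up, the work surface at z = 0. Lengths are in m, angles in rad, forces in N, time in s.
With the tool pointing down it reaches from about 0.25 to 0.8 m from the base axis. Payload 8.5 kg.
Tool frame: the origin (TCP) lies at the very end of the fingers, on their centre line; the grasp point (between the pads) lies 19 mm behind it; z points along the fingers, y is the line along which they close (so a half turn about z gives the same grasp; the last joint's range is limited). The gripper opens to 85 mm and grips with 20 to 120 N. Pads are 22 mm wide; open, the fingers measure 114 mm over their backs; the gripper's body (76 mm by 85 mm) begins 54 mm behind the grasp point. The pads swing forward as they close: fully open they stand 13 mm farther back than shut.
Start: joints at [1.163, 0.238, -0.013, 1.319, 0, 1.571], TCP at [0.208, 0.482, 0.231] pointing down, gripper open.
Joint ranges: [-2.66, 2.66], [-1.03, 1.9], [-1.14, 1.46], [-1.82, 2.27], [-1.45, 1.34], [-3.14, 3.14]. Speed limits (rad/s): [2.22, 2.22, 2.79, 3.14, 3.14, 3.14].

## Interface

Orientations are given as a 3x3 rotation matrix whose columns are the frame's x, y, z axes.
In Python, from cell import observe, snapshot, ticket gives the robot as it stands.
- The arm moves only by the tool jog_arm, never from a script. Its argument "increments" is a list of rows, each a list of 7 numbers: the shift along the world's x, y, z in cm, then the turn, a rotation vector about the world's x, y, z in rad, then the closure, from 0 (fully open) to 1 (shut). A call has 1 to 20 rows; each row is the pose to reach, as a shift and turn from the pose commanded when the call began; what a row does not reach only later rows make up. A row lasts 1/10 s, in which the tool goes at most 50 mm and 8.59 degrees, less where a joint would pass 70% of its speed; a pose out of reach is approached as far as the arm can. A call with a gripper value outside its range is refused whole. The fingers move at their own pace and stop on an object; the grip force is fixed at half the most. Time passes only in rows, so rows that repeat a pose let the fingers close. It gives the time, the measured TCP pose, the force, the opening and the grip force at its end, in the units of the state.
- observe(): the state, without advancing time (a new reading comes with each control period).
- snapshot(name): name is "scene" or "top" or "wrist"; returns a dict with "pixels" (480x640x3 uint8, red, green, blue), "fovy" (degrees; the focal length in pixels is half the picture's height over the tangent of half this angle, whatever the lens; pixels are square), "cx", "cy" (the principal point, pixels), "dist" ([k1, k2, p1, p2, k3] as OpenCV has them; the pictures are not rectified), "rvec" (rotation vector, rad) and "tvec" (3), from world to camera coordinates, as OpenCV has them; the wrist camera has in their place "tool_from_camera" (4x4, takes a point from camera to tool coordinates, whose origin is the TCP and whose axes are the flange's). Camera axes: x right, y down, z forward; pixel columns grow to the right and rows downward; lengths in m; the calibration is good to about 2 mm. A picture is of the moment at which its call begins: read the wrist's pose just before it. There is no depth.
- ticket.job_done(): hands the job in; it is judged then, once.
The state is a dict: "time": time; "joint_pos": joint angles; "joint_vel": joint speeds; "effort": joint torques, N m; "tool_pos": TCP position; "ee_rot": TCP orientation; "contact_force": force on the tool from outside, world axes, zero at the start; "moment": the same for the moment, N m; "width": finger opening in m; "finger_force": force on a finger pad.
Only numpy, scipy, OpenCV 4.12 (cv2) and the standard library are available. Lean on these libraries where they do the work, as an engineer would, in place of code of your own. Each camera call takes 0.05 s, during which the arm holds its last target. There are 200 camera calls.

## Task

Set the air gap of the choke core in the clamp on the bench: take the broad-bladed gauge, slide its long end flat and straight into the open gap between the core and the pressure bar until the line across the blade is level with the front face of the bar, and let go of it there. Then press the round knob on top of the clamp down until the bar sits on the blade, with the line still level with the front face. Leave the narrow gauge and everything else on the bench as they are.

Things in the scene. Friction and masses are not known exactly. Their poses are not given: they have to be found in the camera images.
- broad_grip (a point): The broad gauge, at the middle of its handle, 34 mm above the blade's underside. Steel blade 130 x 30 x 4 mm, lying flat; on it an upright handle plate 30 mm along the blade, 10 mm thick, top 54 mm above the underside. x points along the blade to its long end (tip 80 mm from here, other end 50 mm behind), y across, z up. 0.14 to 0.28 kg, centre of mass 8 mm ahead.
- broad_line (a point): Middle of the dark line across the top of the broad gauge's blade: 50 mm ahead of the handle's middle, 30 mm behind the blade's tip, 4 mm above the blade's underside.
- narrow_grip (a point): The other gauge, same handle and line but a blade only 16 mm wide, at the middle of its handle. Not to be used or moved.
- fixture: The choke clamp, bolted down. Origin on the bench under the middle of the front face of core and pressure bar; x points level into the gap, z up. In front, x -105 to 0 mm, y +-35, a flat apron 45 mm high, level with the top of the core (x 0 to 60). Base plate x -110 to 80, y +-55, 12 mm high. Guide posts at x 30, y +-33, 95 mm high.
- gap_mouth (a point): Middle of the gap's mouth at the core's top front edge: 45 mm above the fixture's origin, same axes. The gap lies between core top and pressure bar (35 mm wide, x 0 to 60 mm) and between side cheeks 37 mm apart, 12 mm high, from x -10 on, flaring to about 55 mm apart at x -34 (8 mm high there). Correctly set, the gauge's line is right above this point.
- clamp (a joint): How far the pressure bar has been pressed down, m. The gap is 11 mm at 0; it starts somewhere between 8 and 11 mm high. The bar reads about 0.007 when it sits on the 4 mm blade and can go to 0.009 if there is none. It moves straight down under about 5 N and stays where it is left, by friction; no spring.
- clamp_top (a point): Middle of the top of the clamp's black round knob, 32 mm across, 30 mm behind the core's front face, carried by the bar: 100 mm above the bench with the clamp at 0, lower by the clamp's reading.
- valve_a_mid (a point): A glass valve standing upright on its black base, 34 mm across, 79 mm high; its middle, half-way up. Bystander.
- valve_b_mid (a point): A second glass valve like the first. Bystander.
- capacitor_mid (a point): A black can capacitor standing upright, 35 mm across, 50 mm high; its middle. Bystander.
- spool_mid (a point): A spool of solder standing on its flange, 54 mm across, 38 mm high; its middle. Bystander.
- dial_mid (a point): A black control knob lying loose, 32 mm across, 18 mm high; its middle. Bystander.
- driver_grip (a point): A screwdriver lying on the bench, the middle of its handle. Bystander.
There are look-alikes about, which are no part of the job. What is shaped like the part that bears broad_grip but purple or yellow is not meant.

How it is judged:
By the outcome, as a careful person would: the job done as asked, in the order asked, and still so for the second after the job is handed in, with the robot touching nothing.
It also fails if it takes over 64 s, if anything falls off the work surface, if the arm or the gripper's body presses on something with over 40 N, if the wrist force passes 120 N, or if a joint passes its speed limit or range.

## Working session

There is one attempt and no reset: what is moved stays moved. The work goes in short steps, Python scripts to look and compute and a tool call to move; the robot and the scene stay as the last step left them, time stands still between calls to the robot, and variables do not carry over. Pictures are saved under pics/ and viewed, at most 10 in all, crops included, and the job is handed in when it is done.

Besides the shell and the picture viewer there is one more tool, called after "Emit:" as name([rows], argument=value, ...), one row to a line, values as JSON. jog_arm: Moves the arm, as the interface text tells. Its arguments: {"type":"object","properties":{"increments":{"type":"array","items":{"type":"array","items":{"type":"number"}}}},"required":["increments"]}

```bash
mkdir -p pics; ls
cat > h.py <<'E'
import numpy as np, cv2, pickle
from cell import observe, snapshot, ticket
def snap(n,fn):
    o=observe(); s=snapshot(n); s['o']=o
    pickle.dump(s,open(f'pics/{fn}.pkl','wb')); cv2.imwrite(f'pics/{fn}.png',s['pixels'][:,:,::-1]); return s
def load(fn): return pickle.load(open(f'pics/{fn}.pkl','rb'))
def cam(s):
    f=240/np.tan(np.radians(s['fovy'])/2); K=np.array([[f,0,s['cx']],[0,f,s['cy']],[0,0,1.]])
    if 'rvec' in s: R=cv2.Rodrigues(np.array(s['rvec'],float))[0]; t=np.array(s['tvec'],float).ravel()
    else:
        T=np.eye(4); T[:3,:3]=s['o']['ee_rot']; T[:3,3]=s['o']['tool_pos']
        M=np.linalg.inv(T@np.array(s['tool_from_camera'])); R=M[:3,:3]; t=M[:3,3]
    return K,np.array(s['dist'],float),R,t
def px2w(s,uv,z):
    K,d,R,t=cam(s); p=cv2.undistortPoints(np.array(uv,float).reshape(-1,1,2),K,d).reshape(-1,2)
    r=np.c_[p,np.ones(len(p))]@R; c=-R.T@t
    return c+r*((np.asarray(z)-c[2])/r[:,2])[:,None]
def w2px(s,P):
    K,d,R,t=cam(s); return cv2.projectPoints(np.array(P,float).reshape(-1,1,3),cv2.Rodrigues(R)[0],t,K,d)[0].reshape(-1,2)
E
python3 -c "
from h import *
snap('scene','s0');snap('top','t0');print(observe())"
```

```text
pics
{'time': 0.1, 'joint_pos': array([ 1.16301461e+00,  2.38709131e-01, -1.41741416e-02,  1.31918710e+00,
        1.29839931e-05,  1.57080257e+00]), 'joint_vel': array([-0.00163061, -0.00130838,  0.00156965, -0.00146944, -0.00111412,
        0.00048252]), 'effort': array([-8.15206440e-04, -5.39723682e+01,  3.46997845e+01,  1.34018555e-02,
       -4.00995793e-05,  6.53254943e-07]), 'tool_pos': array([0.20805051, 0.48161245, 0.23074639]), 'ee_rot': array([[-9.18000313e-01,  3.96579321e-01, -5.17171329e-04],
       [ 3.96579658e-01,  9.17999575e-01, -1.16442538e-03],
       [ 1.29760342e-05, -1.27404249e-03, -9.99999188e-01]]), 'contact_force': array([-0.57055022,  0.17738999,  0.27320458]), 'moment': array([ 0.01491101, -0.02801609,  0.01712114]), 'finger_force': 0.0, 'width': 0.08552707735256618}
```

View pics/t0.png

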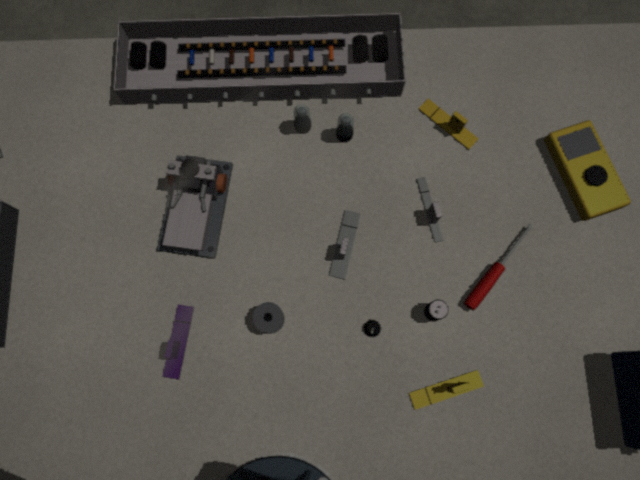

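View pics/s0.png

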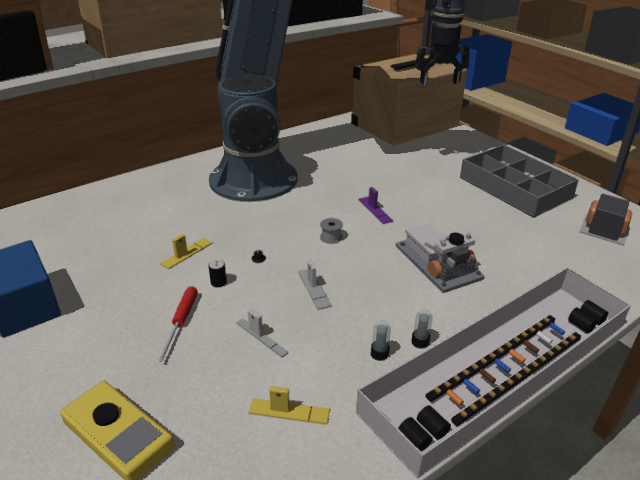

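The top view shows five gauge-like parts:
- Grey with a wide blade at (345,244).
- Grey with a thin blade at (430,209).
- Purple at (178,341).
- Yellow at (447,390) and (448,122).

The grey wide one at (345,244) fits, because it is steel-coloured and broad. The clamp is at (195,205), with its mouth facing down the image. I'll confirm in a crop.

```bash
python3 -c "
from h import *
s=load('t0');im=s['pixels'][:,:,::-1]
c=cv2.resize(im[145:285,150:350+100],None,fx=2.6,fy=2.6,interpolation=2)
c=cv2.convertScaleAbs(c,alpha=1.5);cv2.imwrite('pics/c0.png',c)
K,d,R,t=cam(s);print(-R.T@t,K[0,0])
g=px2w(s,[[351,211],[338.5,278],[350,222],[442,239],[422,178]],.004);print(g)
print(px2w(s,[[187,245],[200,190]],.045))
print(px2w(s,[[304,128],[345,135],[267,318],[372,327],[436,310]],.03))
"
```

```text
[ 0.26907499 -0.08281214  1.02352004] 554.9578822056078
[[ 0.55777833 -0.14842631  0.004     ]
 [ 0.42961826 -0.11959001  0.004     ]
 [ 0.53614182 -0.14556878  0.004     ]
 [ 0.49764211 -0.3173504   0.004     ]
 [ 0.61987432 -0.28884093  0.004     ]]
[[0.49165659 0.15313002 0.045     ]
 [0.59532344 0.13193401 0.045     ]]
[[ 0.7199941  -0.06327688  0.03      ]
 [ 0.70289377 -0.14193002  0.03      ]
 [ 0.35786793  0.01095051  0.03      ]
 [ 0.33643855 -0.17443359  0.03      ]
 [ 0.36277071 -0.2898272   0.03      ]]
```

View pics/c0.png

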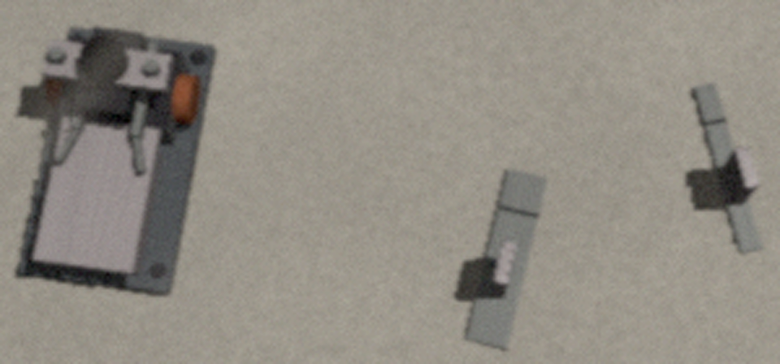

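The crop confirms it: the grey gauge at crop (505,260) has the wide blade, with its line at (519,211) towards the far end. The one at (725,170) is narrow. Next I move above the broad gauge.

Emit:
jog_arm([
  [5, -10, 0, 0, 0, 0.19, 0],
  [9, -20, 0, 0, 0, 0.19, 0],
  [13.5, -30, 0, 0, 0, 0.19, 0],
  [18, -40, 0, 0, 0, 0.19, 0],
  [22.5, -50, 0, 0, 0, 0.19, 0],
  [27, -61, 0, 0, 0, 0.19, 0],
  [27, -61, 0, 0, 0, 0.19, 0],
  [27, -61, 0, 0, 0, 0.19, 0],
  [27, -61, 0, 0, 0, 0.19, 0],
  [27, -61, 0, 0, 0, 0.19, 0],
  [27, -61, 0, 0, 0, 0.19, 0],
  [27, -61, 0, 0, 0, 0.19, 0],
  [27, -61, 0, 0, 0, 0.19, 0],
  [27, -61, 0, 0, 0, 0.19, 0],
  [27, -61, 0, 0, 0, 0.19, 0],
  [27, -61, 0, 0, 0, 0.19, 0],
  [27, -61, 0, 0, 0, 0.19, 0],
  [27, -61, 0, 0, 0, 0.19, 0],
  [27, -61, 0, 0, 0, 0.19, 0],
])

```text
time: 2.0
tool_pos: [0.478, -0.1272, 0.2315]
ee_rot: [[-0.977, 0.215, 0.0], [0.215, 0.977, -0.0], [-0.0, -0.0, -1.0]]
contact_force: [0.2, 0.8, 0.1]
width: 0.085
finger_force: 0.0
```

```bash
python3 -c "
from h import *
s=snap('wrist','w1');print(np.round(s['tool_from_camera'],3).tolist());o=s['o'];print(o['joint_pos'],o['tool_pos'],o['ee_rot'])
t=load('t0')
c=lambda L:np.array(L)/2.6+[150,145]
g=px2w(t,c([[508,171],[546,178],[465,340],[506,349]]),.004);print(g)
print(px2w(t,c([[33,262],[133,273]]),.045));print(px2w(t,c([[167,293],[214,46]]),.012))
"
```

```text
[[0.001, -0.952, -0.305, 0.077], [1.0, 0.001, 0.0, -0.0], [-0.0, -0.305, 0.952, -0.142], [0.0, 0.0, 0.0, 1.0]]
[-2.59992355e-01  1.85819987e-01 -8.14404890e-02  1.30325398e+00
 -3.52505296e-05 -4.36539619e-02] [ 0.47798853 -0.12716252  0.23152613] [[-9.76689939e-01  2.14654827e-01  2.63340309e-04]
 [ 2.14654805e-01  9.76689973e-01 -1.06528471e-04]
 [-2.80068690e-04 -4.75180230e-05 -9.99999960e-01]]
[[ 0.55857108 -0.13773283  0.004     ]
 [ 0.55236816 -0.16535959  0.004     ]
 [ 0.43433944 -0.10185898  0.004     ]
 [ 0.42697252 -0.13081695  0.004     ]]
[[0.49159385 0.1970607  0.045     ]
 [0.48162907 0.12733361 0.045     ]]
[[0.47344491 0.10980661 0.012     ]
 [0.6599717  0.07772927 0.012     ]]
```

View pics/w1.png

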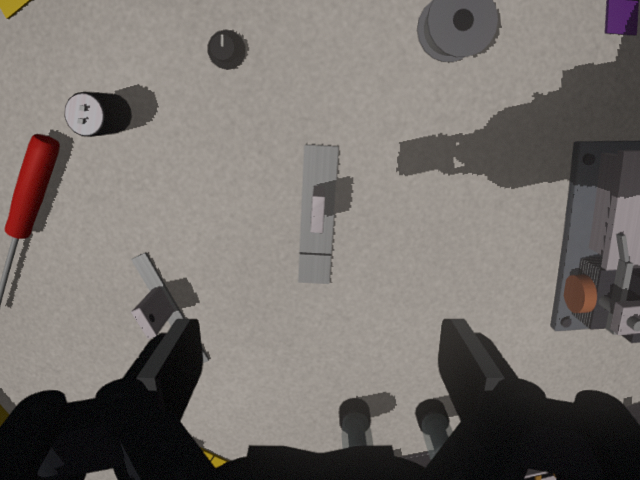

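The wrist view shows the broad gauge in the centre. Its blade corners are at (306,145), (339,146), (299,282) and (331,283), its line at y≈254, and the top of the handle at (317,214). The fixture is only partly in view.

```bash
python3 -c "
from h import *
s=load('w1')
# subpixel check by thresholding
g=px2w(s,[[306,145],[339,146],[299,282],[331,283],[300,254],[332,254]],.004);print(g)
a=(g[2]+g[3]-g[0]-g[1])/2;print(np.linalg.norm(a),a/np.linalg.norm(a),np.degrees(np.arctan2(a[1],a[0])),'mid',(g[:4].mean(0)),'line',(g[4]+g[5])/2)
u=a/np.linalg.norm(a);print('grip',g[:4].mean(0)-.015*u, (g[4]+g[5])/2-.05*u, px2w(s,[[317.5,214.5]],.054))
print('base edge',px2w(s,[[575,142],[552,328]],.012))
"
```

```text
[[ 0.42775527 -0.1287048   0.004     ]
 [ 0.43474611 -0.10076728  0.004     ]
 [ 0.55216113 -0.1641503   0.004     ]
 [ 0.55976582 -0.13427055  0.004     ]
 [ 0.52457503 -0.15667886  0.004     ]
 [ 0.53101482 -0.12726372  0.004     ]]
0.12938995902785347 [ 0.96385209 -0.26643789  0.        ] -15.452410043585017 mid [ 0.49360708 -0.13197323  0.004     ] line [ 0.52779493 -0.14197129  0.004     ]
grip [ 0.4791493  -0.12797666  0.004     ] [ 0.47960232 -0.12864939  0.004     ] [[ 0.47890739 -0.12942769  0.054     ]]
base edge [[0.472095   0.10513071 0.012     ]
 [0.65455126 0.07559716 0.012     ]]
```

Emit:
jog_arm([
  [1.5, 4, 3, 0, 0, 0.05, 0],
  [3, 8, 3, 0, 0, 0.05, 0],
  [4.5, 12, 3, 0, 0, 0.05, 0],
  [6, 16, 3, 0, 0, 0.05, 0],
  [7.5, 20, 3, 0, 0, 0.05, 0],
  [9, 24, 3, 0, 0, 0.05, 0],
  [9, 27, 3, 0, 0, 0.05, 0],
  [9, 27, 3, 0, 0, 0.05, 0],
  [9, 27, 3, 0, 0, 0.05, 0],
  [9, 27, 3, 0, 0, 0.05, 0],
  [9, 27, 3, 0, 0, 0.05, 0],
  [9, 27, 3, 0, 0, 0.05, 0],
])

```text
time: 3.25
tool_pos: [0.5682, 0.141, 0.2615]
ee_rot: [[-0.986, 0.168, 0.0], [0.168, 0.986, -0.0], [-0.0, -0.0, -1.0]]
contact_force: [0.1, 0.0, -0.1]
width: 0.0853
finger_force: 0.0
```

```bash
python3 -c "
from h import *
s=snap('wrist','w2');print(s['o']['tool_pos'],s['o']['ee_rot'])
im=s['pixels'][60:420,140:540,::-1];cv2.imwrite('pics/w2c.png',cv2.convertScaleAbs(cv2.resize(im,None,fx=1.66,fy=1.66,interpolation=2),alpha=1.4))"
```

```text
[0.56816541 0.14097082 0.26154138] [[-9.85736116e-01  1.68297989e-01  3.09427673e-04]
 [ 1.68297973e-01  9.85736165e-01 -7.68261736e-05]
 [-3.17943738e-04 -2.36542838e-05 -9.99999949e-01]]
```

View pics/w2c.png

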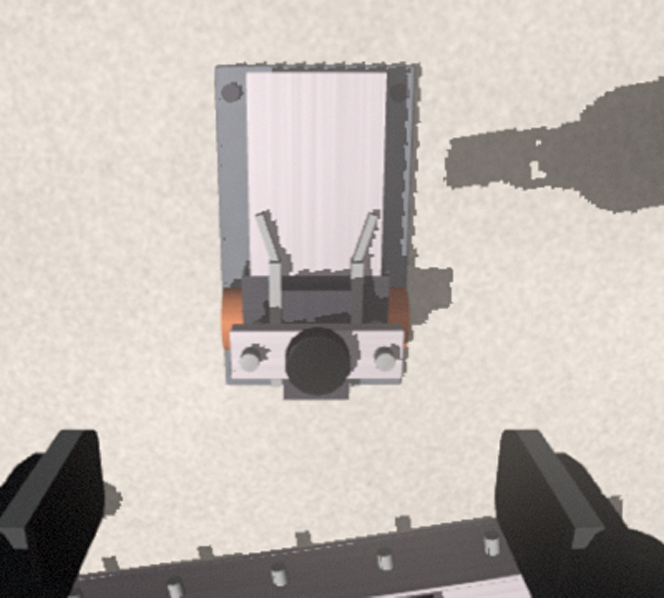

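The wrist crop shows the clamp from above. The apron's near corners are at crop (247,71) and (386,71), the knob centre at (318,361), the post tops at (250,358) and (385,357), and the base corners at (216,66), (416,66), (226,384) and (402,383).

```bash
cat > fit.py <<'E'
from h import *
from scipy.optimize import least_squares
s=load('w2')
uv=np.array([[247,71],[386,71],[318,361],[250,358],[385,357],[216,66],[416,66]])/1.66+[140,60]
L=np.array([[-105,-35,45],[-105,35,45],[30,0,98.5],[30,-33,95],[30,33,95],[-110,-55,12],[-110,55,12]])/1e3
def T(p,L):
    c,sn=np.cos(p[2]),np.sin(p[2]); return np.c_[p[0]+c*L[:,0]-sn*L[:,1],p[1]+sn*L[:,0]+c*L[:,1],L[:,2]]
r=least_squares(lambda p:(w2px(s,T(p,L))-uv).ravel(),[.59,.141,-.165],x_scale=[.01,.01,.01],loss='soft_l1')
print(r.x,np.degrees(r.x[2]));print((w2px(s,T(r.x,L))-uv).round(1))
print('handle target',T(r.x,np.array([[-.05,0,.079],[-.085,0,.079],[-.1,0,.079],[0,0,.045],[.03,0,.1]])))
E
python3 fit.py
```

```text
[ 0.58990047  0.14640198 -0.16770925] -9.609032456882405
[[-0.3 -0.4]
 [ 0.7 -0.3]
 [-0.1  1.7]
 [-0.4  1.9]
 [ 0.6  2.4]
 [-1.2 -2.2]
 [ 0.4 -2.1]]
handle target [[0.54060199 0.15474819 0.079     ]
 [0.50609305 0.16059054 0.079     ]
 [0.4913035  0.1630944  0.079     ]
 [0.58990047 0.14640198 0.045     ]
 [0.61947956 0.14139426 0.1       ]]
```

Emit:
jog_arm([
  [-1.5, -4.5, 0, 0, 0, -0.1, 0],
  [-3, -9, 0, 0, 0, -0.1, 0],
  [-4.5, -13.5, 0, 0, 0, -0.1, 0],
  [-6, -18, -3, 0, 0, -0.1, 0],
  [-7.5, -22.5, -6, 0, 0, -0.1, 0],
  [-8.9, -27, -9, 0, 0, -0.1, 0],
  [-8.9, -27, -12, 0, 0, -0.1, 0],
  [-8.9, -27, -15, 0, 0, -0.1, 0],
  [-8.9, -27, -15, 0, 0, -0.1, 0],
  [-8.9, -27, -17, 0, 0, -0.1, 0],
  [-8.9, -27, -19, 0, 0, -0.1, 0],
  [-8.9, -27, -21, 0, 0, -0.1, 0],
  [-8.9, -27, -23, 0, 0, -0.1, 0],
  [-8.9, -27, -24.2, 0, 0, -0.1, 0],
  [-8.9, -27, -24.6, 0, 0, -0.1, 0],
  [-8.9, -27, -24.6, 0, 0, -0.1, 0],
  [-8.9, -27, -24.6, 0, 0, -0.1, 0],
])

```text
time: 5.0
tool_pos: [0.4801, -0.1282, 0.0164]
ee_rot: [[-0.964, 0.264, 0.002], [0.264, 0.964, -0.001], [-0.002, -0.0, -1.0]]
contact_force: [0.0, 1.0, -0.1]
width: 0.0856
finger_force: 0.0
```

Closing on the handle, then lifting.

Emit:
jog_arm([
  [-0.1, 0, -0.1, 0, 0, 0, 0.5],
  [-0.1, 0, -0.1, 0, 0, 0, 1],
  [-0.1, 0, -0.1, 0, 0, 0, 1],
  [-0.1, 0, -0.1, 0, 0, 0, 1],
  [-0.1, 0, -0.1, 0, 0, 0, 1],
  [-0.1, 0, -0.1, 0, 0, 0, 1],
  [-0.1, 0, -0.1, 0, 0, 0, 1],
  [-0.1, 0, -0.1, 0, 0, 0, 1],
  [-0.1, 0, -0.1, 0, 0, 0, 1],
  [-0.1, 0, -0.1, 0, 0, 0, 1],
  [-0.1, 0, -0.1, 0, 0, 0, 1],
  [-0.1, 0, -0.1, 0, 0, 0, 1],
])

```text
time: 6.2
tool_pos: [0.4783, -0.1282, 0.0144]
ee_rot: [[-0.964, 0.265, 0.0], [0.265, 0.964, -0.0], [-0.0, -0.0, -1.0]]
contact_force: [0.2, -0.7, 5.7]
width: 0.0095
finger_force: 59.2
```

Emit:
jog_arm([
  [0, 0, 3, 0, 0, 0, 1],
  [0, 0, 6, 0, 0, 0, 1],
  [0, 0, 9, 0, 0, 0, 1],
  [0, 3, 9, 0, 0, 0.02, 1],
  [0, 6, 9, 0, 0, 0.04, 1],
  [0, 10, 9, 0, 0, 0.06, 1],
  [0, 14, 9, 0, 0, 0.08, 1],
  [-0.5, 18, 9, 0, 0, 0.1, 1],
  [-1, 22, 9, 0, 0, 0.1, 1],
  [-1.7, 26, 9, 0, 0, 0.1, 1],
  [-1.7, 28, 9, 0, 0, 0.1, 1],
  [-1.7, 29.6, 9, 0, 0, 0.1, 1],
  [-1.7, 29.6, 9, 0, 0, 0.1, 1],
  [-1.7, 29.6, 9, 0, 0, 0.1, 1],
  [-1.7, 29.6, 9, 0, 0, 0.1, 1],
])

```text
time: 7.7
tool_pos: [0.4609, 0.1671, 0.104]
ee_rot: [[-0.986, 0.168, -0.001], [0.168, 0.986, -0.001], [0.001, -0.001, -1.0]]
contact_force: [0.7, -0.7, -2.8]
width: 0.0091
finger_force: 58.9
```

```bash
python3 -c "
from h import *
s=snap('wrist','w3');o=s['o'];print(o['tool_pos'],o['ee_rot'][:,0],o['width'])
a=s['pixels'][100:460,120:520,::-1]
t=snap('scene','s3');b=t['pixels'][150:300,360:527,::-1]
print(w2px(t,[[.59,.146,.05]]))
A=cv2.resize(a,(400,360));B=cv2.resize(b,(400,360),interpolation=2)
cv2.imwrite('pics/c3.png',cv2.convertScaleAbs(np.hstack([A,B]),alpha=1.4))"
```

```text
[0.46090398 0.16714254 0.10397419] [-9.85866892e-01  1.67529018e-01  7.06983941e-04] 0.009082320132557803
[[444.39421359 248.76379608]]
```

View pics/c3.png

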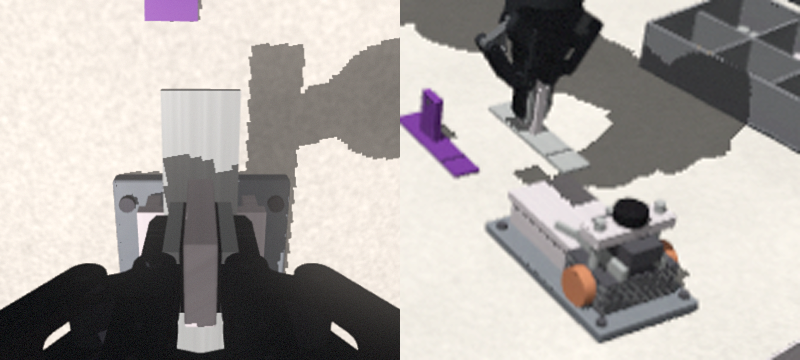

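The gauge is held level and straight: its rear edge is at wrist px (281,190)–(360,190) and its tip at about (320,450). The apron is ahead and below.

```bash
python3 -c "
from h import *
s=load('w3');o=s['o'];z=o['tool_pos'][2]-.0144+.004
g=px2w(s,[[281,190],[360,190],[298.5,448],[342,448]],z)
print(((g-o['tool_pos'])@o['ee_rot']*1e3).round(1))"
```

```text
[[ 48.9 -14.6  10.4]
 [ 48.9  14.7  10.4]
 [-72.9 -10.1  10.4]
 [-72.9  10.3  10.3]]
```

Emit:
jog_arm([
  [0, 0.1, -1.5, 0, 0, 0, 1],
  [0, 0.1, -3, 0, 0, 0, 1],
  [0, 0.1, -4, 0, 0, 0, 1],
  [0, 0.1, -4.25, 0, 0, 0, 1],
  [0, 0.1, -4.25, 0, 0, 0, 1],
  [0, 0.1, -4.25, 0, 0, 0, 1],
])

```text
time: 8.4
tool_pos: [0.4616, 0.1689, 0.0623]
ee_rot: [[-0.986, 0.167, 0.001], [0.167, 0.986, 0.0], [-0.001, 0.0, -1.0]]
contact_force: [-0.1, -0.3, -2.0]
width: 0.009
finger_force: 58.9
```

Emit:
jog_arm([
  [0.74, -0.13, 0, 0, 0, 0, 1],
  [1.48, -0.25, 0, 0, 0, 0, 1],
  [2.22, -0.38, 0, 0, 0, 0, 1],
  [2.96, -0.5, 0, 0, 0, 0, 1],
  [3.7, -0.63, 0, 0, 0, 0, 1],
  [4.44, -0.75, 0, 0, 0, 0, 1],
  [4.44, -0.75, 0, 0, 0, 0, 1],
  [4.44, -0.75, 0, 0, 0, 0, 1],
])

```text
time: 9.2
tool_pos: [0.5055, 0.1613, 0.0616]
ee_rot: [[-0.986, 0.167, -0.001], [0.167, 0.986, -0.0], [0.001, -0.0, -1.0]]
contact_force: [-0.4, 0.2, -1.4]
width: 0.009
finger_force: 58.9
```

Emit:
jog_arm([
  [0.6, -0.11, 0, 0, 0, 0, 1],
  [1.2, -0.22, 0, 0, 0, 0, 1],
  [1.8, -0.33, 0, 0, 0, 0, 1],
  [2.4, -0.44, 0, 0, 0, 0, 1],
  [2.9, -0.53, 0, 0, 0, 0, 1],
  [2.9, -0.53, 0, 0, 0, 0, 1],
  [2.9, -0.53, 0, 0, 0, 0, 1],
])

```text
time: 9.9
tool_pos: [0.5345, 0.156, 0.0616]
ee_rot: [[-0.986, 0.167, -0.0], [0.167, 0.986, -0.0], [0.0, -0.0, -1.0]]
contact_force: [-0.2, -0.3, -2.1]
width: 0.0096
finger_force: 58.9
```

```bash
python3 -c "
from h import *
t=snap('scene','s4');tp=snap('top','t4');w=snap('wrist','w4')
a=cv2.resize(t['pixels'][205:295,385:485,::-1],(400,360),interpolation=2);b=cv2.resize(tp['pixels'][145:265,150:283,::-1],(400,360),interpolation=2)
cv2.imwrite('pics/c4.png',cv2.convertScaleAbs(np.hstack([a,b]),alpha=1.5))
print(t['o']['tool_pos'])
O=np.array([.5899,.1464]);p=t['o']['tool_pos'][:2]-O;print(p@[.986,-.1669],p@[.1669,.986])
"
```

```text
[0.53452327 0.15601096 0.06164274]
-0.05620552802214063 0.0002340306424752998
```

View pics/c4.png

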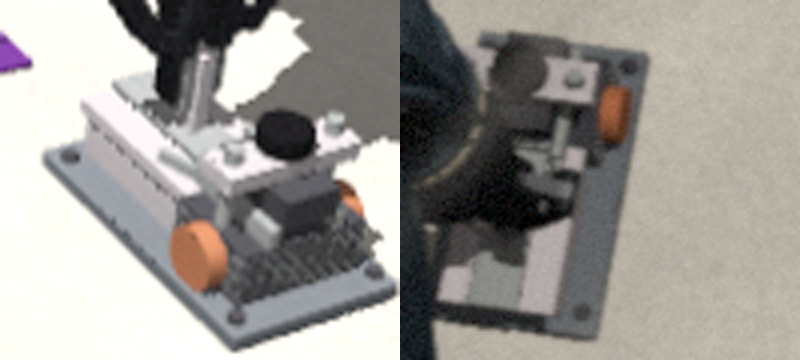

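The gauge is entering the gap straight between the cheeks, with the blade's rear showing at top-crop (495,285). Next: the last 5 mm, then lower and release.

Emit:
jog_arm([
  [0.25, -0.04, 0, 0, 0, 0, 1],
  [0.5, -0.08, 0, 0, 0, 0, 1],
  [0.5, -0.08, -0.1, 0, 0, 0, 1],
  [0.5, -0.08, -0.18, 0, 0, 0, 1],
  [0.5, -0.08, -0.2, 0, 0, 0, 1],
  [0.5, -0.08, -0.2, 0, 0, 0, 1],
])

```text
time: 10.65
tool_pos: [0.5395, 0.1553, 0.0597]
ee_rot: [[-0.986, 0.167, -0.0], [0.167, 0.986, -0.0], [0.0, -0.0, -1.0]]
contact_force: [0.7, 0.1, -2.3]
width: 0.0096
finger_force: 58.9
```

Emit:
jog_arm([
  [0, 0, -0.05, 0, 0, 0, 1],
  [0, 0, -0.05, 0, 0, 0, 1],
])

```text
time: 10.85
tool_pos: [0.5396, 0.1553, 0.0595]
ee_rot: [[-0.986, 0.167, 0.0], [0.167, 0.986, -0.0], [-0.0, -0.0, -1.0]]
contact_force: [-1.2, -0.2, -0.1]
width: 0.0089
finger_force: 59.4
```

Emit:
jog_arm([
  [0, 0, -0.05, 0, 0, 0, 1],
  [0, 0, -0.05, 0, 0, 0, 1],
])

```text
time: 11.05
tool_pos: [0.5396, 0.1553, 0.0595]
ee_rot: [[-0.986, 0.167, 0.0], [0.167, 0.986, 0.0], [-0.0, 0.0, -1.0]]
contact_force: [-3.1, -0.3, 6.8]
width: 0.009
finger_force: 60.4
```

Emit:
jog_arm([
  [0, 0, 0.05, 0, 0, 0, 0.8],
  [0, 0, 0.05, 0, 0, 0, 0.5],
  [0, 0, 0.05, 0, 0, 0, 0.3],
  [0, 0, 0.05, 0, 0, 0, 0.3],
  [0, 0, 0.05, 0, 0, 0, 0.3],
  [0, 0, 0.05, 0, 0, 0, 0.3],
  [0, 0, 1, 0, 0, 0, 0.3],
  [0, 0, 3, 0, 0, 0, 0.3],
  [0, 0, 6, 0, 0, 0, 0.3],
  [0, 0, 10, 0, 0, 0, 0.3],
  [0, 0, 13, 0, 0, 0, 0.3],
  [0, 0, 13, 0, 0, 0, 0.3],
  [0, 0, 13, 0, 0, 0, 0.3],
  [0, 0, 13, 0, 0, 0, 0.3],
])

```text
time: 12.45
tool_pos: [0.5391, 0.1551, 0.1881]
ee_rot: [[-0.986, 0.167, -0.001], [0.167, 0.986, -0.0], [0.001, -0.001, -1.0]]
contact_force: [-0.7, 0.2, 0.6]
width: 0.0597
finger_force: 0.0
```

```bash
python3 -c "
from h import *
w=snap('wrist','w5');print(w['o']['tool_pos'],w['o']['width'])
p=w2px(w,[[.5899,.1464,.049]])[0];print(p)
u,v=p.astype(int);x0,y0=max(u-110,0),max(v-130,0);print(x0,y0)
a=w['pixels'][y0:y0+200,x0:x0+220,::-1];cv2.imwrite('pics/c5.png',cv2.convertScaleAbs(cv2.resize(a,None,fx=3,fy=3,interpolation=2),alpha=1.6))"
```

```text
[0.53905664 0.15514877 0.18811723] 0.05972330752504129
[320.00661799 293.34055644]
210 163
```

View pics/c5.png

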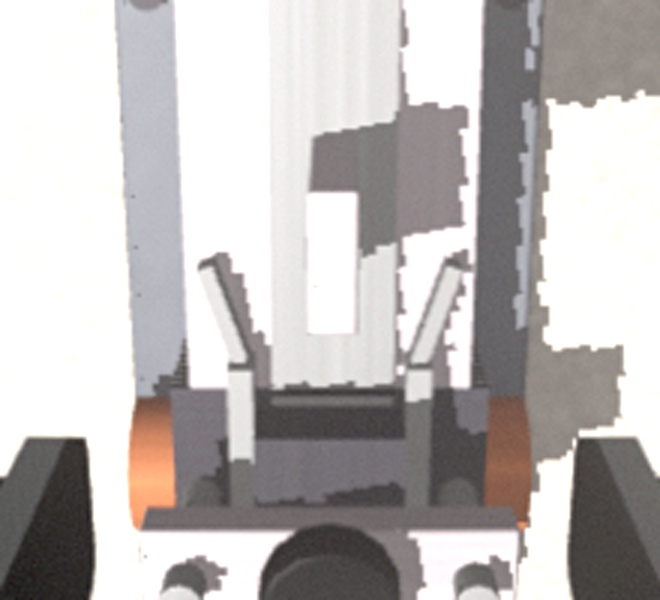

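The handle is released and the blade sits straight between the cheeks. The dark line is near crop y≈388, at the apron/core boundary (y≈388). I'll quantify that with intensity profiles.

```bash
python3 -c "
from h import *
w=load('w5');g=w['pixels'].mean(2).round().astype(int)
for n,(a,b) in dict(coreL=(270,282),bladeL=(303,312),bladeM=(316,325),bladeR=(330,339),coreR=(360,368)).items(): print(n,g[284:312,a:b].mean(1).round().astype(int).tolist())
O=np.array([.5899,.1464]);u=np.array([.986,-.1669])
for x,z in [(-.003,.049),(-.001,.049),(0,.049),(.001,.049),(.003,.049),(0,.045),(0,.056),(0,.053)]: print(x,z,w2px(w,[[*(O+x*u),z]])[0].round(2))
"
```

```text
coreL [146, 140, 142, 141, 142, 141, 142, 134, 106, 80, 78, 77, 77, 77, 77, 75, 77, 77, 77, 75, 76, 76, 76, 76, 76, 76, 75, 76]
bladeL [142, 142, 142, 142, 142, 141, 129, 89, 70, 44, 45, 65, 73, 69, 56, 45, 44, 45, 43, 44, 44, 44, 44, 43, 46, 58, 75, 75]
bladeM [142, 142, 142, 142, 141, 142, 138, 102, 63, 41, 45, 65, 72, 70, 55, 44, 43, 44, 44, 43, 43, 42, 43, 42, 45, 57, 74, 74]
bladeR [139, 138, 138, 138, 138, 139, 136, 105, 63, 40, 45, 63, 71, 68, 54, 43, 43, 43, 44, 43, 43, 43, 42, 42, 45, 57, 72, 73]
coreR [148, 145, 145, 145, 145, 145, 146, 138, 100, 72, 69, 70, 69, 69, 68, 65, 66, 65, 65, 64, 65, 61, 53, 50, 47, 46, 47, 47]
-0.003 0.049 [320.01 289.62]
-0.001 0.049 [320.01 292.1 ]
0 0.049 [320.01 293.34]
0.001 0.049 [320.01 294.58]
0.003 0.049 [320.   297.04]
0 0.045 [320.01 291.11]
0 0.056 [320.   297.38]
0 0.053 [320.   295.62]
```

The line's centre is about 0.5 mm short of the front face, and the bar edge agrees with the clamp being near 0, so this is good. Next I close the fingers, go above the knob and press.

Emit:
jog_arm([
  [2, -0.3, 0, 0, 0, 0, 1],
  [5, -0.9, 0, 0, 0, 0, 1],
  [8.1, -1.4, 0, 0, 0, 0, 1],
  [8.1, -1.4, 0, 0, 0, 0, 1],
  [8.1, -1.4, 0, 0, 0, 0, 1],
  [8.1, -1.4, 0, 0, 0, 0, 1],
  [8.1, -1.4, -2, 0, 0, 0, 1],
  [8.1, -1.4, -4, 0, 0, 0, 1],
  [8.1, -1.4, -6, 0, 0, 0, 1],
  [8.1, -1.4, -7.8, 0, 0, 0, 1],
  [8.1, -1.4, -8.2, 0, 0, 0, 1],
  [8.1, -1.4, -8.2, 0, 0, 0, 1],
  [8.1, -1.4, -8.2, 0, 0, 0, 1],
  [8.1, -1.4, -8.2, 0, 0, 0, 1],
])

```text
time: 13.9
tool_pos: [0.6211, 0.1415, 0.108]
ee_rot: [[-0.986, 0.167, 0.002], [0.167, 0.986, 0.0], [-0.002, 0.001, -1.0]]
contact_force: [0.5, 0.7, -0.1]
width: -0.0001
finger_force: 0.0
```

Emit:
jog_arm([
  [0, 0, -0.1, 0, 0, 0, 1],
  [0, 0, -0.2, 0, 0, 0, 1],
  [0, 0, -0.3, 0, 0, 0, 1],
  [0, 0, -0.4, 0, 0, 0, 1],
  [0, 0, -0.5, 0, 0, 0, 1],
  [0, 0, -0.6, 0, 0, 0, 1],
  [0, 0, -0.6, 0, 0, 0, 1],
])

```text
time: 14.6
tool_pos: [0.6205, 0.1413, 0.1006]
ee_rot: [[-0.986, 0.167, -0.0], [0.167, 0.986, -0.0], [0.0, -0.0, -1.0]]
contact_force: [-0.6, 0.8, -0.1]
width: 0.0001
finger_force: 0.0
```

Emit:
jog_arm([
  [0, 0, -0.1, 0, 0, 0, 1],
  [0, 0, -0.2, 0, 0, 0, 1],
  [0, 0, -0.3, 0, 0, 0, 1],
  [0, 0, -0.4, 0, 0, 0, 1],
  [0, 0, -0.5, 0, 0, 0, 1],
  [0, 0, -0.5, 0, 0, 0, 1],
])

```text
time: 15.2
tool_pos: [0.6207, 0.1413, 0.0958]
ee_rot: [[-0.986, 0.167, 0.0], [0.167, 0.986, -0.0], [-0.0, -0.0, -1.0]]
contact_force: [-0.1, -0.2, 3.7]
width: -0.0001
finger_force: 1.7
```

Emit:
jog_arm([
  [0, 0, -0.05, 0, 0, 0, 1],
  [0, 0, -0.1, 0, 0, 0, 1],
  [0, 0, -0.1, 0, 0, 0, 1],
])

```text
time: 15.5
tool_pos: [0.6207, 0.1413, 0.0947]
ee_rot: [[-0.986, 0.167, 0.0], [0.167, 0.986, -0.0], [-0.0, -0.0, -1.0]]
contact_force: [0.6, 0.3, 3.6]
width: 0.0002
finger_force: 1.9
```

Emit:
jog_arm([
  [0, 0, -0.05, 0, 0, 0, 1],
  [0, 0, -0.1, 0, 0, 0, 1],
  [0, 0, -0.1, 0, 0, 0, 1],
])

```text
time: 15.8
tool_pos: [0.6207, 0.1413, 0.0937]
ee_rot: [[-0.986, 0.167, 0.0], [0.167, 0.986, -0.0], [-0.0, -0.0, -1.0]]
contact_force: [-0.2, 0.0, 4.5]
width: 0.0
finger_force: 1.8
```

Emit:
jog_arm([
  [0, 0, -0.04, 0, 0, 0, 1],
  [0, 0, -0.08, 0, 0, 0, 1],
  [0, 0, -0.08, 0, 0, 0, 1],
])

```text
time: 16.1
tool_pos: [0.6207, 0.1413, 0.0931]
ee_rot: [[-0.986, 0.167, 0.0], [0.167, 0.986, -0.0], [-0.0, 0.0, -1.0]]
contact_force: [-0.7, -0.3, 4.9]
width: -0.0
finger_force: 2.7
```

Emit:
jog_arm([
  [0, 0, -0.03, 0, 0, 0, 1],
  [0, 0, -0.05, 0, 0, 0, 1],
  [0, 0, -0.05, 0, 0, 0, 1],
])

```text
time: 16.4
tool_pos: [0.6207, 0.1413, 0.0931]
ee_rot: [[-0.986, 0.167, 0.001], [0.167, 0.986, 0.0], [-0.001, 0.0, -1.0]]
contact_force: [-1.8, -0.3, 9.0]
width: -0.0003
finger_force: 4.6
```

The bar has stopped at 0.0931 with force rising, so it is on the blade. One slightly firmer press, then I retreat and look.

Emit:
jog_arm([
  [0, 0, -0.05, 0, 0, 0, 1],
  [0, 0, -0.05, 0, 0, 0, 1],
])

```text
time: 16.6
tool_pos: [0.6207, 0.1413, 0.093]
ee_rot: [[-0.986, 0.167, 0.001], [0.167, 0.986, 0.0], [-0.001, 0.0, -1.0]]
contact_force: [-1.8, -0.6, 12.7]
width: -0.0
finger_force: 6.4
```

Emit:
jog_arm([
  [0, 0, 0.2, 0, 0, 0, 1],
  [0, 0, 1, 0, 0, 0, 1],
  [0, 0, 4, 0, 0, 0, 1],
  [0, 0, 8, 0, 0, 0, 1],
  [-4, 0.7, 9.7, 0, 0, 0, 0.7],
  [-8.1, 1.4, 9.7, 0, 0, 0, 0.3],
  [-8.1, 1.4, 9.7, 0, 0, 0, 0.3],
  [-8.1, 1.4, 9.7, 0, 0, 0, 0.3],
  [-8.1, 1.4, 9.7, 0, 0, 0, 0.3],
  [-8.1, 1.4, 9.7, 0, 0, 0, 0.3],
])

```text
time: 17.6
tool_pos: [0.5405, 0.1552, 0.1886]
ee_rot: [[-0.986, 0.167, -0.0], [0.167, 0.986, -0.0], [0.0, -0.0, -1.0]]
contact_force: [0.0, 0.1, 0.6]
width: 0.0598
finger_force: 0.0
```

```bash
python3 -c "
from h import *
w=snap('wrist','w6');print(w['o']['tool_pos'],w['o']['contact_force'])
a=w['pixels'][163:363,210:430,::-1];cv2.imwrite('pics/c6.png',cv2.convertScaleAbs(cv2.resize(a,None,fx=3,fy=3,interpolation=2),alpha=1.6))
g=w['pixels'].mean(2)
for n,(a,b) in dict(coreL=(270,282),bladeL=(303,312),bladeM=(316,325),bladeR=(330,339),coreR=(360,368)).items(): print(n,g[284:312,a:b].mean(1).round().astype(int).tolist())
"
```

```text
[0.54050163 0.15522301 0.18863716] [0.03994152 0.07491246 0.63745443]
coreL [147, 146, 147, 146, 143, 136, 97, 78, 77, 77, 77, 77, 76, 75, 76, 77, 77, 75, 76, 76, 75, 76, 76, 74, 68, 68, 67, 63]
bladeL [141, 141, 141, 141, 139, 118, 78, 44, 41, 46, 46, 45, 45, 45, 45, 45, 45, 44, 51, 68, 75, 75, 74, 74, 74, 75, 74, 74]
bladeM [142, 141, 141, 142, 139, 112, 70, 43, 42, 45, 45, 45, 44, 45, 45, 45, 44, 44, 51, 67, 74, 74, 74, 74, 74, 74, 73, 73]
bladeR [137, 137, 138, 138, 135, 109, 65, 42, 41, 45, 45, 44, 44, 44, 44, 45, 43, 43, 51, 67, 74, 73, 74, 73, 73, 73, 73, 73]
coreR [141, 141, 138, 139, 139, 131, 92, 74, 72, 70, 71, 73, 73, 72, 72, 74, 73, 73, 74, 72, 66, 60, 48, 48, 47, 48, 47, 47]
```

View pics/c6.png

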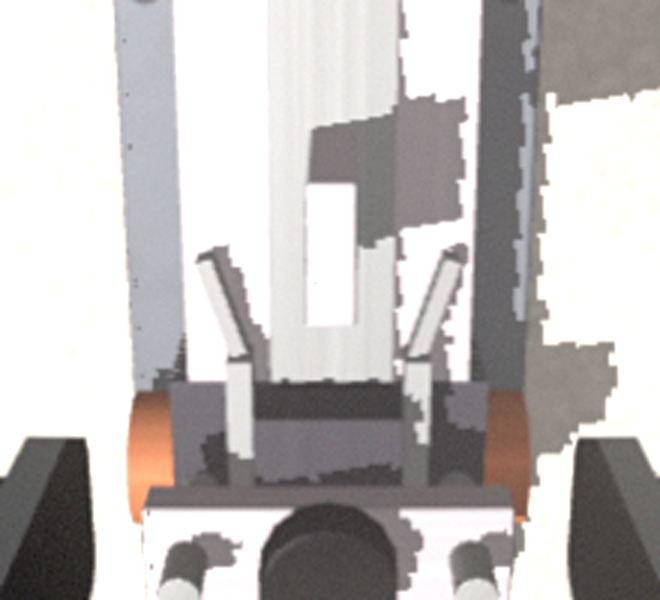

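The bar sits on the blade. The line is right at the bar's front face (crop y≈385) and the blade is straight between the cheeks. The gripper is clear, so I'm handing the job in.

```bash
python3 -c "
from cell import ticket
print(ticket.job_done())"
```

```text
the job is handed in; nothing more can be done
None
```

The broad gauge is in the gap with its line about 0.5 mm short of the bar's front face by my measurement, the bar is pressed onto the blade, and the job was handed in at about 18 s; no verdict was shown.

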